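# Roll the tape reel up into its dock

### The arm

A 7-joint arm with a two-finger parallel gripper is mounted at the origin on a cart in front of the work surface, level with it; the furniture and walls round the work are solid. World frame = base frame: x ahead of the robot, y to its left, z up, the work surface at z = 0. Lengths are in m, angles in rad, forces in N, time in s.
With the tool pointing down it reaches from about 0.35 to 0.9 m from the base axis. Payload 19.9 kg.
Tool frame: the origin (TCP) lies between the finger pads; the fingertips stand 25 mm ahead of it and the grasp point (between the pads) lies 6 mm ahead of it; x points along the fingers, y is the direction in which the jaws open and shut, and the axes are right-handed (so a half turn about x gives the same grasp; the last joint's range is limited). The gripper opens to 85 mm and grips with 20 to 120 N. Pads are 22 mm wide; open, the fingers measure 114 mm over their backs; the gripper's body (76 mm by 85 mm) begins 54 mm behind the grasp point. The pads swing forward as they close: fully open they stand 13 mm farther back than shut.
Start: joints at [-1.147, 0.417, -0.01, 1.614, 0.005, 1.111, -0.053], TCP at [0.281, 0.558, 0.256] pointing down, gripper open.
Joint ranges: [-2.81, 2.81], [-0.39, 2.02], [-1.27, 1.25], [0.06, 2.57], [-1.19, 4.33], [0.19, 2], [-2.82, 2.82]. Speed limits (rad/s): [1.89, 1.89, 2.39, 2.39, 3.01, 3.01, 3.01].

### API

Orientations are given as a unit quaternion [w, x, y, z].
In Python, from station import manip gives the robot as it stands.
- The arm moves only by the shell command python3 -m creep 'ROWS' [FORCE]. ROWS is JSON, a list of rows, each a list of 7 numbers: the opening, from -1 (shut) to 1 (fully open), then the shift along the tool's x, y, z in cm, then the turn, a rotation vector about the tool's x, y, z in degrees. A call has 1 to 5 rows; each row shifts and turns the commanded pose from where the row before left it, along the tool's axes as they then stand; what a row does not reach is not made up. A row lasts 1/12 s, in which the tool goes at most 41.7 mm and 7.16 degrees, less where a joint would pass 70% of its speed; a pose out of reach is approached as far as the arm can. A call with a gripper value outside its range is refused whole. The fingers move at their own pace and stop on an object; FORCE is the grip in N (left out, the last holds). Time passes only in rows, so rows that do not move let the fingers close. It gives the time, the measured TCP pose, the force and the opening at its end, in the units of the state.
- manip.read_state(): the state, without advancing time (a new reading comes with each control period).
- manip.get_image(name): name is "scene" or "side" or "wrist"; returns the picture (480x640x3 uint8, red, green, blue); there is no depth.
- manip.camera_model(name): a dict with "fx", "fy", "cx", "cy" (pixels), "pose" (4x4, takes a point from camera to world coordinates). Camera axes: x right, y up, looking along -z (the intrinsics and any distortion apply to the point x, -y, -z); pixel columns grow to the right and rows downward; lengths in m; the calibration is good to about 2 mm. A picture is of the moment at which its call begins: read the wrist's pose just before it. camera_model takes no time and is no camera call; for the wrist camera it gives the pose at the moment of the call.
- manip.close_job(): hands the job in, once; it reports no verdict.
The state is a dict: "clock": time; "joint_pos": joint angles; "dq": joint speeds; "tau": joint torques, N m; "eef_pos": TCP position; "orientation": TCP orientation; "wrist_force": force on the tool from outside, world axes, zero at the start; "moment": the same for the moment, N m; "finger_gap": finger opening in m.
Only numpy, scipy, OpenCV 4.12 (cv2) and the standard library are available. Lean on these libraries where they do the work, as an engineer would, in place of code of your own. Each camera call takes 0.05 s, during which the arm holds its last target.

### The job

Line the small grey tape reel up with the metal dock, then roll it on its rim, upright and without carrying it, up the dock's ramp and over the sill into the well. Then press it against the rubber-faced backstop until that has slid back and bottoms, hold it there with about 10 newtons for half a second, never more than 25, and leave the reel standing in the well. Leave the tape roll, the dip cup and the scraper alone.

Things in the scene. Friction and masses are not known exactly. Their poses are not given: they have to be found in the camera images.
- reel: reel of bag-sealing tape on its rim: plain cylinder, 80 mm across, 30 mm thick, grey flanges, 0.45 kg. Origin at its centre; own y = axle; at the start own z is up and own +x points roughly the way to roll. It rolls freely. A vertical finger pushing at mid-height may drag it without rolling; a finger leaning back 20 to 30 degrees (top away from the reel) touches below mid-height and rolls it.
- mark (a point): small black bar on the reel's flanges, 36 mm from the axle; at the top at the start, at the bottom once the reel has rolled half a turn (126 mm)
- dock: metal dock. Origin on the counter at its ramp's toe, mid-channel; +x = way in, z up. Along x: ramp 0 to 130 mm (rises 13 mm), sill to 145 mm, then 5 mm step down to the well, floor 8 mm up (reel centre there: 48 mm up, x at least 164 mm). Channel 42 mm wide, cheeks 21 mm high above the counter from x = 30 mm; flared mouth 14 mm high before it; end wall and housing from 265 mm, 52 mm high.
- backstop: rubber-faced plate across the well, 34 mm wide, 10 to 54 mm high, on a stem. Origin mid-face (reel side) at counter height; x = dock x. It slides back easily (1 N) some 2 to 14 mm and stays there, until it bottoms on a hidden seat: its face is then 226 to 244 mm along the dock, unknown until felt. A vertical finger can wedge the reel on the floor, so that little of its push arrives here.
- tape_roll: bystander: large brown tape roll lying flat, 92 mm wide, 48 mm high, origin at its underside
- dip_cup: bystander: white dip cup, 76 mm wide, 47 mm high, origin at its underside
- scraper: bystander: black-handled scraper, 98 x 120 mm, 22 mm high, origin at its underside
There are look-alikes about, which are no part of the job. Several things have the shape of the reel; the one meant has the colours described above.

How it is judged:
On the way, in this order (a step that is already met when the one before it is completed fails the run):
1. the reel has rolled, upright, so far that its mark is near the bottom (x of mark in the frame of dock below 0.15 m and angle between mark's own z axis and vertical above 2.3 rad and angle between reel's own y axis and vertical between 1.35 and 1.79 rad), for 0.05 s.
2. the reel stands in the well, past the sill, not yet pressed against the backstop (x of reel in the frame of dock above 0.16 m and z of reel in the frame of dock below 0.0505 m and angle between reel's own y axis and vertical between 1.35 and 1.79 rad and contact force between reel and backstop below 2 N), for 0.02 s.
3. the backstop has bottomed and the reel is pressed against it with 4 to 20 N (contact force between reel and backstop between 4 and 20 N and x of reel in the frame of dock above 0.16 m), for 0.3 s.
At the end, for the whole second after the job is handed in: the reel stands upright (axle level within 0.12 rad) and at rest on the floor of the well, between the sill and the backstop, midway between the cheeks within 10 mm (x of reel in the frame of dock between 0.16 and 0.21 m and y of reel in the frame of dock between -0.01 and 0.01 m and z of reel in the frame of dock between 0.045 and 0.0505 m and angle between reel's own y axis and vertical between 1.45 and 1.69 rad and linear speed of reel below 0.02 m/s); the robot touches nothing.
It fails at once if the reel is lifted or carried (its centre more than 70 mm above the counter) (height (world z) of reel above 0.07 m).
It fails at once if the reel falls over (axle more than 0.5 rad from level) (angle between reel's own y axis and vertical below 1.07 rad or angle between reel's own y axis and vertical above 2.07 rad).
It fails at once if the backstop is pushed with more than 25 N (contact force between backstop and anything else above 25 N).
It fails at once if a bystander is shifted by more than 20 mm (distance of any of tape_roll, dip_cup, scraper from where it was at the start of the episode above 0.02 m).
It also fails if it takes over 72 s, if anything falls off the work surface, if the arm or the gripper's body presses on something with over 40 N, if the wrist force passes 120 N, or if a joint passes its speed limit or range.

## Working session

There is one attempt and no reset: what is moved stays moved. The work goes in short steps, Python scripts to look and compute and a shell command to move; the robot and the scene stay as the last step left them, time stands still between calls to the robot, and variables do not carry over. Pictures are saved under pics/ and viewed, and the job is handed in when it is done.

```bash
mkdir -p pics; ls; python3 - <<'E'
from station import manip
import cv2
s=manip.read_state(); print(s['clock'],s['eef_pos'],s['orientation'],s['finger_gap'])
for n in("scene","side","wrist"):
    m=manip.camera_model(n); print(n,{k:(v if k!='pose' else None) for k,v in m.items()}); print(m['pose'])
    cv2.imwrite(f"pics/{n}0.png",cv2.cvtColor(manip.get_image(n),cv2.COLOR_RGB2BGR))
E
```

```text
pics
0.0 [0.28055008 0.55811961 0.25565922] [ 0.68794714  0.16273984  0.68809244 -0.1636254 ] 0.08531373157162336
scene {'fx': 543.1194263702496, 'fy': 543.1194263702496, 'cx': 315.2645468219796, 'cy': 238.17644625393174, 'pose': None}
[[ 0.54315547  0.44194658 -0.7139085  -0.32367205]
 [-0.83962655  0.28278995 -0.46374249 -0.58107915]
 [-0.00306326  0.85130081  0.52466899  0.72047965]
 [ 0.          0.          0.          1.        ]]
side {'fx': 535.8106738790212, 'fy': 535.8106738790212, 'cx': 311.23095958603983, 'cy': 244.44892371827103, 'pose': None}
[[ 0.99307019  0.0750915  -0.09040385  0.43855678]
 [-0.11710064  0.56710931 -0.8152757  -0.90507541]
 [-0.00995141  0.82021235  0.57197261  0.67850641]
 [ 0.          0.          0.          1.        ]]
wrist {'fx': 403.3813164506672, 'fy': 403.3813164506672, 'cx': 323.1586503641659, 'cy': 240.86428928717913, 'pose': None}
[[ 4.48922494e-01 -8.51451112e-01 -2.71108093e-01  2.10838564e-01]
 [ 8.93570697e-01  4.27739917e-01  1.36271690e-01  5.93417569e-01]
 [-6.49285495e-05 -3.03429674e-01  9.52853834e-01  3.73112855e-01]
 [ 0.00000000e+00  0.00000000e+00  0.00000000e+00  1.00000000e+00]]
```

View pics/scene0.png

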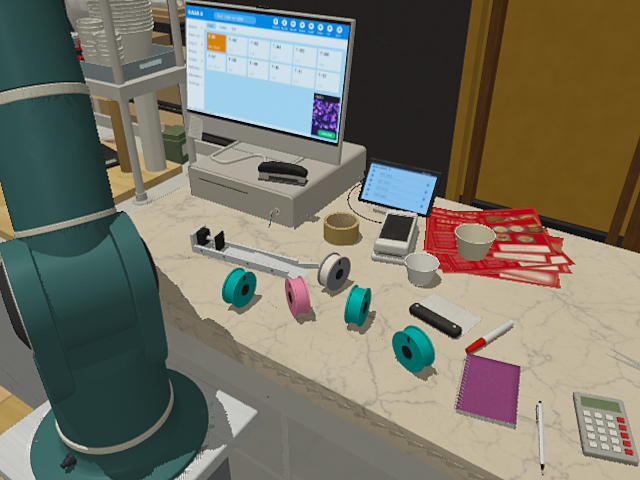

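View pics/side0.png

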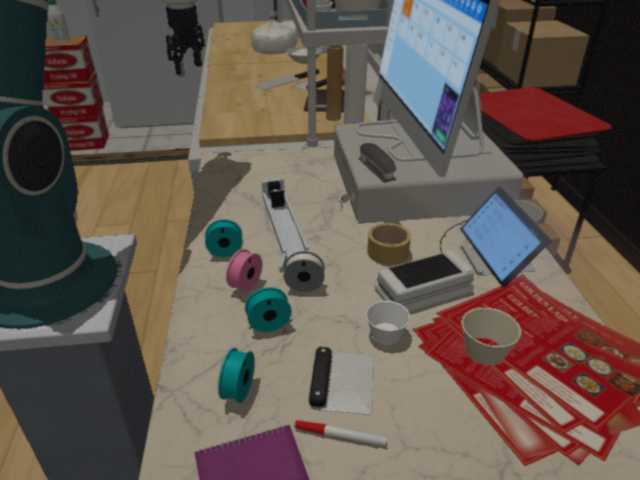

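View pics/wrist0.png

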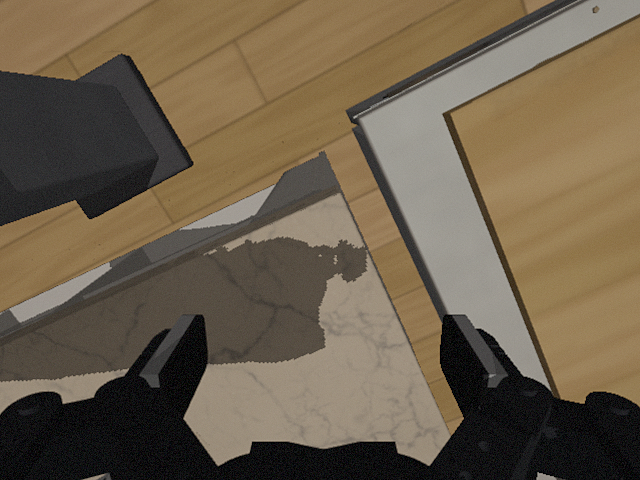

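The wheel-shaped things are, in the scene view: teal (239,288), pink (297,297), teal (357,306), teal (413,349) and grey-white (334,271). Only the grey one has grey flanges. It also stands at the dock's mouth, so I'll confirm it in a crop.

```bash
python3 - <<'E'
import cv2, numpy as np
a=cv2.imread('pics/scene0.png')[220:330,180:380]; b=cv2.imread('pics/side0.png')[170:310,215:355]
cv2.imwrite('pics/c1.png',cv2.resize(a,None,fx=4,fy=4,interpolation=cv2.INTER_CUBIC))
cv2.imwrite('pics/c2.png',cv2.resize(b,None,fx=4,fy=4,interpolation=cv2.INTER_CUBIC))
E
```

```text
(no output)
```

View pics/c1.png

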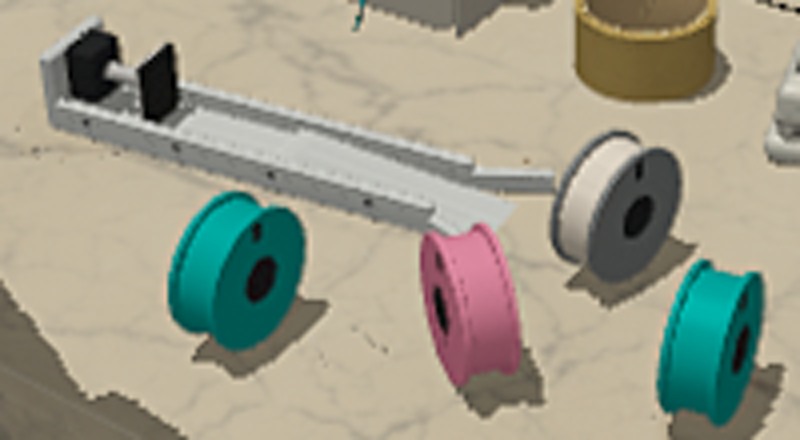

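View pics/c2.png

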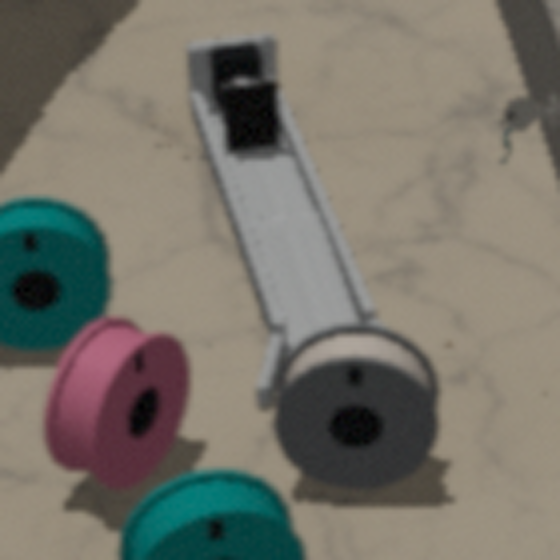

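```bash
cat > h.py <<'E'
import numpy as np, cv2
from station import manip
def ray(n,u,v,m=None):
    m=m or manip.camera_model(n); P=np.array(m['pose'])
    d=P[:3,:3]@np.array([(u-m['cx'])/m['fx'],-(v-m['cy'])/m['fy'],-1]); return P[:3,3],d
def onz(n,u,v,z,m=None):
    o,d=ray(n,u,v,m); return o+d*(z-o[2])/d[2]
def tri(l):
    A=np.zeros((3,3));b=np.zeros(3)
    for n,u,v in l:
        o,d=ray(n,u,v); d=d/np.linalg.norm(d);M=np.eye(3)-np.outer(d,d);A+=M;b+=M@o
    return np.linalg.solve(A,b)
def proj(n,X,m=None):
    m=m or manip.camera_model(n);P=np.array(m['pose']);p=P[:3,:3].T@(np.array(X)-P[:3,3])
    return m['cx']+m['fx']*p[0]/-p[2], m['cy']-m['fy']*p[1]/-p[2]
def Rtool():
    from scipy.spatial.transform import Rotation as R
    s=manip.read_state();q=s['orientation'];return np.array(s['eef_pos']),R.from_quat([q[1],q[2],q[3],q[0]])
def snap(n,f):
    m=manip.camera_model(n) ; im=cv2.cvtColor(manip.get_image(n),cv2.COLOR_RGB2BGR); cv2.imwrite(f'pics/{f}.png',im); np.save(f'pics/{f}.npy',m,allow_pickle=True); return m,im
E
python3 - <<'E'
from h import *
np.set_printoptions(precision=4,suppress=True)
print('Lcheek',onz('scene',288.7,272.5,.021),onz('side',282.5,252.5,.021))
print('Rcheek',onz('scene',298,260,.021),onz('side',307.5,248.7,.021))
print('end L',onz('scene',190.5,235,.052),onz('side',262.5,181,.052))
print('end R',onz('scene',205.7,226,.052),onz('side',283,179.5,.052))
print('toe',onz('scene',308,272,0),onz('scene',295.5,278.7,0))
print('bs face top',onz('scene',214.7,232,.054),onz('scene',223.5,230.6,.054))
# reel: front flange ellipse
for n,f in(('scene','pics/scene0.png'),('side','pics/side0.png')):
    pass
print('hub',tri([('scene',180+638/4,220+215/4),('side',215+355/4,170+427/4)]))
print('mark',tri([('scene',180+640/4,220+170/4),('side',215+355/4,170+377/4)]))
print('bottom', onz('scene',180+605/4,220+280/4,0),onz('side',215+355/4,170+488/4,0))
E
```

```text
Lcheek [0.4739 0.0079 0.021 ] [0.4791 0.0107 0.021 ]
Rcheek [0.5262 0.0186 0.021 ] [0.5328 0.0175 0.021 ]
end L [0.4385 0.2668 0.052 ] [0.4504 0.2755 0.052 ]
end R [0.4895 0.2654 0.052 ] [0.5012 0.2764 0.052 ]
toe [ 0.5234 -0.0106  0.    ] [ 0.4864 -0.0013  0.    ]
bs face top [0.4775 0.2253 0.054 ] [0.4938 0.212  0.054 ]
hub [ 0.5123 -0.0998  0.0376]
mark [ 0.5127 -0.1     0.0673]
bottom [ 0.494  -0.0912  0.    ] [ 0.5121 -0.0982  0.    ]
```

```bash
python3 - <<'E'
from h import *
np.set_printoptions(precision=4,suppress=True)
p,r=Rtool(); print(p); print(r.as_matrix())
print('reg corner',onz('scene',190,190,0),onz('side',358,215,0))
print('reel L/R side',onz('side',215+277/4,170+405/4,.04),onz('side',215+437/4,170+405/4,.04))
print('reel L/R scene',onz('scene',180+587/4,220+225/4,.04),onz('scene',180+682/4,220+195/4,.04))
print('shift to target, tool axes cm', r.inv().apply(np.array([.45,-.0,.30])-p)*100)
E
```

```text
[0.2806 0.5582 0.2558]
[[-0.0003  0.4492  0.8935]
 [-0.0008  0.8935 -0.4492]
 [-1.     -0.0009  0.0001]]
reg corner [ 0.685   0.5154 -0.    ] [0.6715 0.17   0.    ]
reel L/R side [ 0.4768 -0.0786  0.04  ] [ 0.5539 -0.0887  0.04  ]
reel L/R scene [ 0.4849 -0.0849  0.04  ] [ 0.5368 -0.1138  0.04  ]
shift to target, tool axes cm [ -4.3782 -42.2698  40.2062]
```

```bash
python3 -m creep '[[1,-0.9,-2.8,2.7,0,0,0],[1,-0.9,-2.8,2.7,0,0,0],[1,-0.9,-2.8,2.7,0,0,0],[1,-0.9,-2.8,2.7,0,0,0],[1,-0.9,-2.8,2.7,0,0,0]]'; python3 -m creep '[[1,0,-2.8,2.7,0,0,0],[1,0,-2.8,2.7,0,0,0],[1,0,-2.8,2.7,0,0,0],[1,0,-2.8,2.7,0,0,0],[1,0,-2.8,2.7,0,0,0]]'
```

```text
clock: 0.57
eef_pos: [0.3385, 0.3708, 0.3014]
orientation: [0.688, 0.163, 0.688, -0.163]
wrist_force: [1.2, 0.4, 0.1]
finger_gap: 0.0853
clock: 0.98
eef_pos: [0.3962, 0.185, 0.3014]
orientation: [0.688, 0.163, 0.688, -0.163]
wrist_force: [1.3, 0.8, -0.4]
finger_gap: 0.0855
```

```bash
python3 -m creep '[[1,0,-2.8,2.7,0,0,0],[1,0,-2.8,2.7,0,0,0],[1,0,-2.8,2.7,0,0,0],[1,0,-2.8,2.7,0,0,0],[1,0,0,0,0,0,0]]'; python3 - <<'E'
from h import *
print(Rtool()[0]); snap('wrist','w1')
E
```

```text
clock: 1.4
eef_pos: [0.4435, 0.0319, 0.3016]
orientation: [0.688, 0.166, 0.687, -0.166]
wrist_force: [0.3, -1.5, -1.3]
finger_gap: 0.0856
[0.44347671 0.0319449  0.30156172]
```

View pics/w1.png

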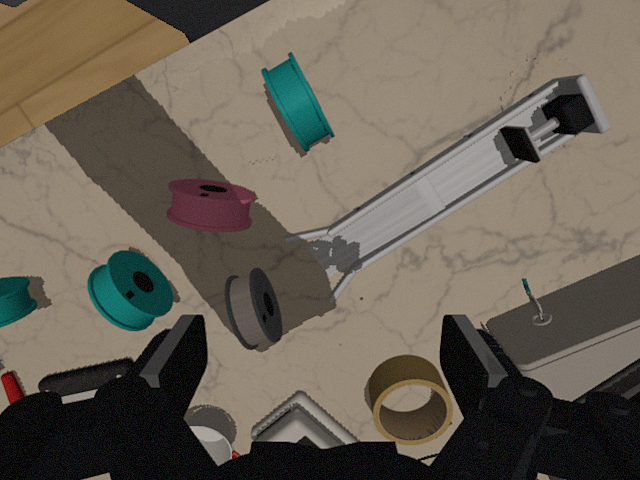

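The grey reel (254,310) is in front of the dock. The mouth is around (325,260) and the end wall around (590,105). I'll enlarge that area.

```bash
python3 - <<'E'
import cv2
a=cv2.imread('pics/w1.png')
cv2.imwrite('pics/w1a.png',cv2.resize(a[200:360,210:410],None,fx=4,fy=3.75,interpolation=cv2.INTER_CUBIC))
cv2.imwrite('pics/w1b.png',cv2.resize(a[60:200,420:620],None,fx=4,fy=4,interpolation=cv2.INTER_CUBIC))
E
```

```text
(no output)
```

View pics/w1a.png

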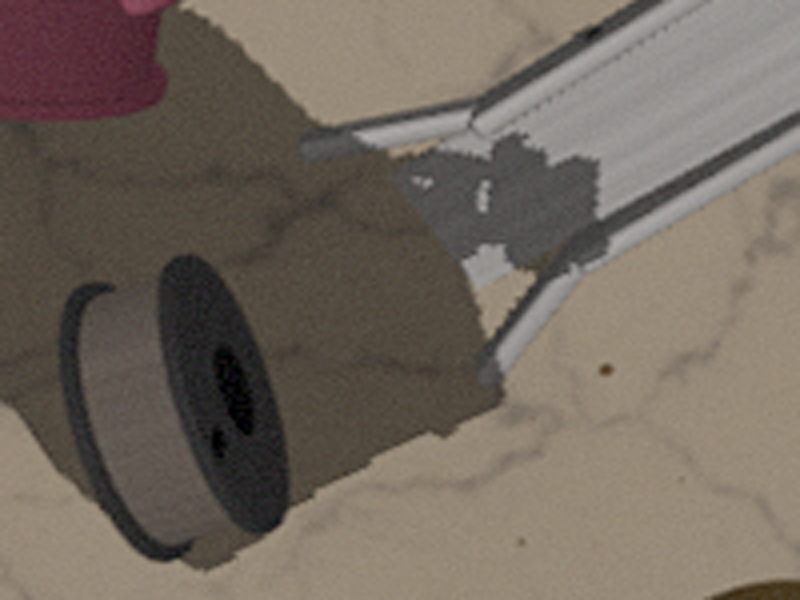

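View pics/w1b.png

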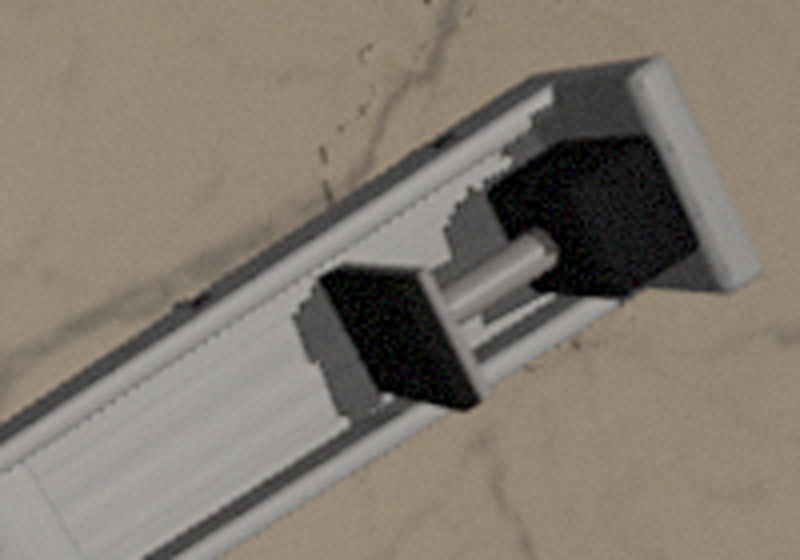

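```bash
python3 - <<'E'
from h import *
np.set_printoptions(precision=4,suppress=True)
m=np.load('pics/w1.npy',allow_pickle=True).item()
A=lambda u,v,z:onz('wrist',210+u/4,200+v/3.75,z,m)
B=lambda u,v,z:onz('wrist',420+u/4,60+v/4,z,m)
L0=A(474,103,.021);R0=A(585,272,.021); L1=B(545,88,.021);E=[B(*q,.052) for q in((650,60),(635,80),(760,270),(735,290))]
print('start',L0,R0,(L0+R0)/2, L0-R0);Ec=sum(E)/4;print('end',E,Ec)
Lin=[A(480,130,.021),B(20,465,.021),B(552,98,.021)];Rin=[A(608,238,.021),B(185,555,.021),B(400,425,.021)]
print('inner',Lin,Rin)
for p,q in((L0,L1),((L0+R0)/2,Ec),(Lin[0],Lin[2]),(Rin[0],Rin[2])): print('heading deg',np.degrees(np.arctan2(*(q-p)[[1,0]])), np.linalg.norm((q-p)[:2]))
# backstop face top corners
print('bs',B(325,275,.054),B(470,405,.054), 'sill', B(20,460,.013),B(90,555,.013))
f=A(222,390,.04); print('hub',f)
# right flange ellipse: ends top (185,257) bottom (262,532); left flange (82,290),(165,555)
print('toprim right',A(240,380,.04))
E
```

```text
start [0.4769 0.0214 0.021 ] [0.5346 0.0252 0.021 ] [0.5057 0.0233 0.021 ] [-0.0578 -0.0038  0.    ]
end [array([0.4473, 0.2763, 0.052 ]), array([0.4497, 0.2724, 0.052 ]), array([0.5001, 0.2857, 0.052 ]), array([0.5018, 0.2797, 0.052 ])] [0.4747 0.2785 0.052 ]
inner [array([0.4844, 0.0193, 0.021 ]), array([0.4734, 0.1297, 0.021 ]), array([0.4512, 0.2715, 0.021 ])] [array([0.5281, 0.035 , 0.021 ]), array([0.5131, 0.1578, 0.021 ]), array([0.5067, 0.2162, 0.021 ])]
heading deg 96.52205630624506 0.25096414361012465
heading deg 96.93203827769631 0.25714337484541683
heading deg 97.51283863119258 0.2544264374803585
heading deg 96.73298345278438 0.1824508821980516
bs [0.4572 0.1998 0.054 ] [0.4986 0.2192 0.054 ] sill [0.4743 0.1314 0.013 ] [0.5048 0.138  0.013 ]
hub [ 0.5157 -0.0719  0.04  ]
toprim right [ 0.5152 -0.0662  0.04  ]
```

```bash
python3 - <<'E'
from h import *
np.set_printoptions(precision=4,suppress=True)
m=np.load('pics/w1.npy',allow_pickle=True).item()
pts=np.array([(185,257),(165,290),(163,340),(185,430),(215,495),(250,530),(280,520),(288,480),(280,420),(262,360),(235,300),(210,265)],float)/[4,3.75]+[210,200]
P=np.array(m['pose']);print('cam',P[:3,3])
nad=np.array(proj('wrist',P[:3,3]-[0,0,1],m));print('nadir',nad)
(c,(a,b),t)=cv2.fitEllipse(pts.astype(np.float32));print(c,a,b,t)
t=np.radians(t);R=np.array([[np.cos(t),-np.sin(t)],[np.sin(t),np.cos(t)]])
q=R.T@(nad-c)/[a/2,b/2]  # unit circle
r=np.linalg.norm(q);ph=np.arctan2(q[1],q[0]);al=np.arccos(1/r)
T=[R@(np.array([np.cos(ph+s*al),np.sin(ph+s*al)])*[a/2,b/2])+c for s in(1,-1)]
W=[onz('wrist',*x,.04,m) for x in T];print(T,W,np.linalg.norm(W[0]-W[1]),np.degrees(np.arctan2(*(W[0]-W[1])[[1,0]])), (W[0]+W[1])/2)
E
```

```text
cam [0.3738 0.0677 0.4189]
nadir [322.9395 111.8779]
(266.08807373046875, 305.5393981933594) 24.189767837524414 76.9560546875 164.3699951171875
[array([281.0906, 335.0358]), array([252.2464, 272.0887])] [array([ 0.5551, -0.0752,  0.04  ]), array([ 0.4786, -0.0662,  0.04  ])] 0.07704774676038971 -6.700311999249911 [ 0.5169 -0.0707  0.04  ]
```

```bash
python3 - <<'E'
from h import *
np.set_printoptions(precision=4,suppress=True)
m=np.load('pics/w1.npy',allow_pickle=True).item()
print('pink hub/edges',[onz('wrist',*q,.06,m) for q in((212,190),(212,230),(252,205),(170,205))])
print('tape roll',onz('wrist',410,395,.048,m))
p,r=Rtool();M=r.as_matrix();print('y head',np.degrees(np.arctan2(M[1,1],M[0,1])),M[:,0])
from scipy.spatial.transform import Rotation as R
r2=r*R.from_rotvec([np.radians(-20),0,0])
print('rest shift',r.inv().apply(np.array([.514,-.0855,.14])-p)*100, manip.read_state()['joint_pos'])
E
```

```text
pink hub/edges [array([ 0.3879, -0.0514,  0.06  ]), array([ 0.4198, -0.0712,  0.06  ]), array([ 0.4162, -0.0263,  0.06  ]), array([ 0.3823, -0.0926,  0.06  ])]
tape roll [0.6814 0.0178 0.048 ]
y head 62.99573543624135 [ 0.0001 -0.0005 -1.    ]
rest shift [16.1408 -7.514  11.8162] [-0.538   0.0344  0.4009  1.9946 -0.0144  1.1153  0.9685]
```

```bash
python3 -m creep '[[0.2,2.8,-1.5,2.36,0,0,0],[0.2,2.8,-1.5,2.36,0,0,0],[0.2,2.8,-1.5,2.36,0,0,0],[0.2,2.8,-1.5,2.36,0,0,0],[0.2,2.8,-1.5,2.36,0,0,0]]'; python3 -m creep '[[0.2,0,0,0,-6.8,0,0],[0.2,0,0,0,-6.8,0,0],[0.2,0,0,0,-6.7,0,0],[0.2,0,0,0,0,0,0]]'; python3 - <<'E'
from h import *
np.set_printoptions(precision=4,suppress=True)
p,r=Rtool();M=r.as_matrix();print(p,'y head',np.degrees(np.arctan2(M[1,1],M[0,1])),M[:,0])
snap('wrist','w2'); print(manip.read_state()['finger_gap'])
E
```

```text
clock: 1.87
eef_pos: [0.5146, -0.0818, 0.1598]
orientation: [0.688, 0.163, 0.688, -0.163]
wrist_force: [1.7, 0.8, 0.2]
finger_gap: 0.0514
clock: 2.2
eef_pos: [0.514, -0.0809, 0.1609]
orientation: [0.706, 0.037, 0.706, -0.037]
wrist_force: [0.8, 0.5, -0.2]
finger_gap: 0.0513
[ 0.514  -0.0809  0.1609] y head 83.99517817694522 [-0.0008  0.0003 -1.    ]
0.05121879316105311
```

View pics/w2.png

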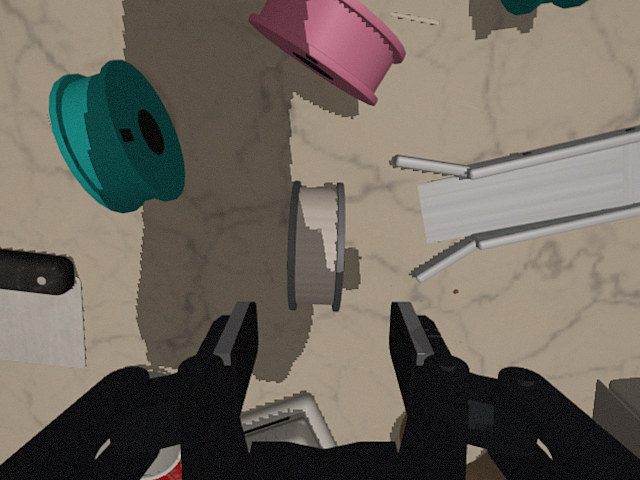

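```bash
python3 - <<'E'
from h import *
np.set_printoptions(precision=4,suppress=True)
m=np.load('pics/w2.npy',allow_pickle=True).item()
o=lambda u,v,z:onz('wrist',u,v,z,m)
print('toe',o(418,184,0),o(428,242,0)); print('cheek start',o(470,172,.021),o(478,244,.021),'flare',o(397,161,.014),o(416,276,.014))
L=[o(470,172,.021),o(640,131,.021)];Rr=[o(478,244,.021),o(640,209,.021)]
for a,b in(L,Rr):print(np.degrees(np.arctan2(*(b-a)[[1,0]])))
print('reel far end z.04',o(294,183,.04),o(341,183,.04),'near',o(292,309,.04),o(338,310,.04))
E
```

```text
toe [ 0.4903 -0.0118  0.    ] [ 0.5333 -0.006   0.    ]
cheek start [0.482  0.0168 0.021 ] [0.531  0.0224 0.021 ] flare [ 0.4712 -0.0279  0.014 ] [ 0.5529 -0.0184  0.014 ]
97.84199622333043
97.11714610843313
reel far end z.04 [ 0.4742 -0.0936  0.04  ] [ 0.4772 -0.0659  0.04  ] near [ 0.5563 -0.1054  0.04  ] [ 0.5602 -0.0755  0.04  ]
```

```bash
python3 -m creep '[[0.2,3,-0.4,0.2,0,0,0],[0.2,3,0,0,0,0,0],[0.2,3,0,0,0,0,0],[0.2,2.3,0,0,0,0,0],[0.2,0,0,0,0,0,0]]'; python3 -m creep '[[-0.5,0,0,0,0,0,0],[-0.5,0,0,0,0,0,0],[-0.5,0,0,0,0,0,0],[-0.5,0,0,0,0,0,0]]' 20; python3 - <<'E'
from h import *
snap('wrist','w3'); print(manip.read_state()['finger_gap'])
E
```

```text
clock: 2.67
eef_pos: [0.5135, -0.085, 0.0448]
orientation: [0.704, 0.041, 0.708, -0.041]
wrist_force: [-1.1, -0.2, -0.2]
finger_gap: 0.0514
clock: 3.0
eef_pos: [0.5163, -0.0857, 0.0496]
orientation: [0.707, 0.04, 0.705, -0.04]
wrist_force: [0.6, -0.3, -0.7]
finger_gap: 0.0302
0.03017648846409214
```

View pics/w3.png

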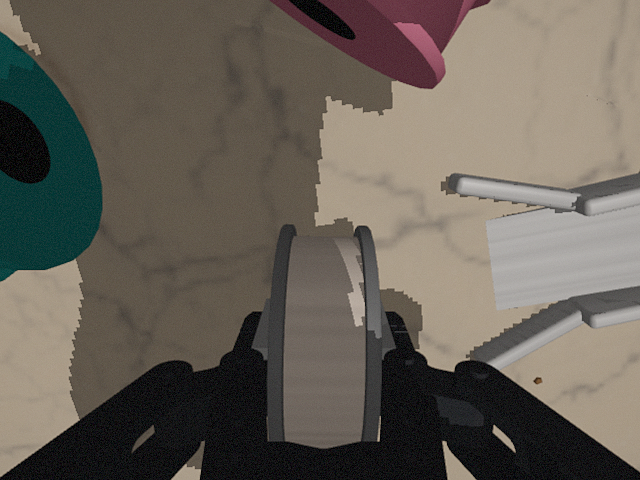

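```bash
python3 -m creep '[[-0.5,0,0,0,7,0,0],[-0.5,0,0,0,7,0,0],[-0.5,0,0,0,7,0,0],[-0.5,0,0,0,7,0,0],[-0.5,0,0,0,7,0,0]]'; python3 -m creep '[[-0.5,0,0,0,7,0,0],[-0.5,0,0,0,7,0,0],[-0.5,0,0,0,7,0,0],[-0.5,0,0,0,7,0,0],[-0.5,0,0,0,7,0,0]]';  python3 -m creep '[[-0.5,0,0,0,6,0,0],[-0.5,0,0,0,0,0,0]]';python3 - <<'E'
from h import *
p,r=Rtool();M=r.as_matrix();print(p,'y head',np.degrees(np.arctan2(M[1,1],M[0,1])),M[:,0])
snap('wrist','w4');snap('side','s4'); print(manip.read_state()['finger_gap'],manip.read_state()['joint_pos'])
E
```

```text
clock: 3.47
eef_pos: [0.5165, -0.0859, 0.0495]
orientation: [0.661, 0.252, 0.66, -0.252]
wrist_force: [-0.4, -1.1, 4.4]
finger_gap: 0.03
clock: 3.88
eef_pos: [0.5166, -0.0858, 0.0495]
orientation: [0.555, 0.44, 0.554, -0.438]
wrist_force: [-0.5, -0.1, 5.3]
finger_gap: 0.03
clock: 4.05
eef_pos: [0.5167, -0.0858, 0.0495]
orientation: [0.531, 0.468, 0.53, -0.467]
wrist_force: [-0.5, 0.7, 8.7]
finger_gap: 0.0298
[ 0.51665408 -0.08578361  0.04948815] y head 7.1821583082690665 [ 2.30747371e-03 -4.18037926e-05 -9.99997337e-01]
0.029740341181045786 [-0.40537397  0.63879301  0.6469043   2.02081691 -0.61065186  0.67810715
  0.77006037]
```

View pics/w4.png

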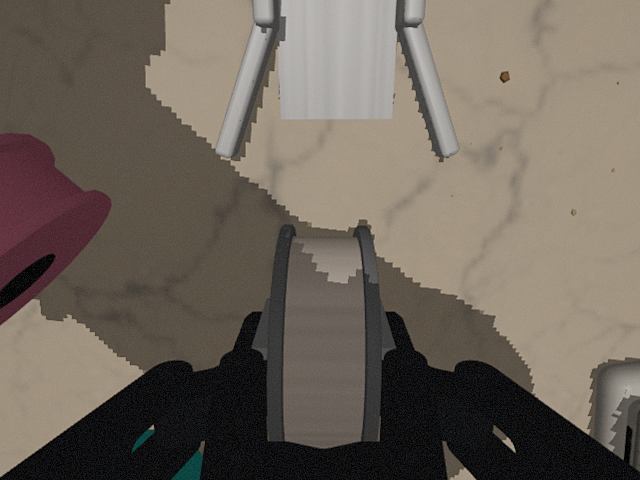

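View pics/s4.png

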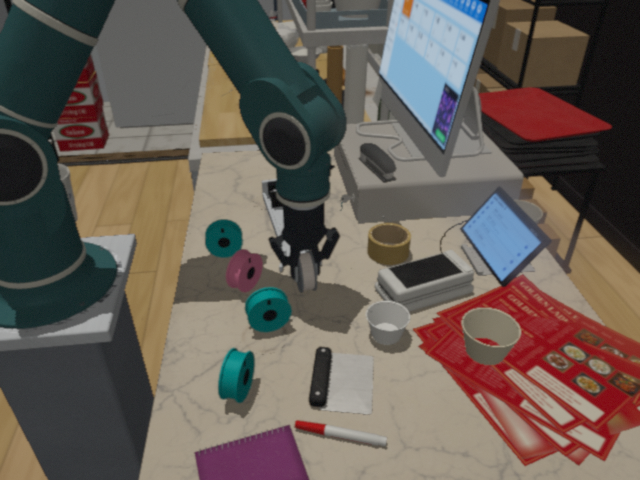

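```bash
python3 - <<'E'
from h import *
m=np.load('pics/w4.npy',allow_pickle=True).item()
p,r=Rtool()
for a,b,z in(((281,119),(393,119),0),((228,155),(450,153),.014),((264,22),(412,22),.021)):
    c=(onz('wrist',*a,z,m)+onz('wrist',*b,z,m))/2; print(c, r.inv().apply(c-p)*100)
E
python3 -m creep '[[-0.5,0,0.25,0,0,0,0],[-0.5,0,0.2,0,0,0,0],[-0.5,0,0,0,0,0,0]]'
python3 - <<'E'
from h import *
snap('wrist','w5')
E
```

```text
[ 0.51245719 -0.01008071  0.        ] [ 4.94964636  0.56937973 -7.55879307]
[ 0.51435934 -0.02220693  0.014     ] [ 3.55003046  0.60135457 -6.3313209 ]
[0.50792668 0.01993966 0.021     ] [  2.84875209   0.5207976  -10.59381528]
clock: 4.4
eef_pos: [0.5196, -0.0855, 0.0493]
orientation: [0.532, 0.466, 0.532, -0.466]
wrist_force: [-10.0, -0.8, 16.5]
finger_gap: 0.0299
```

View pics/w5.png

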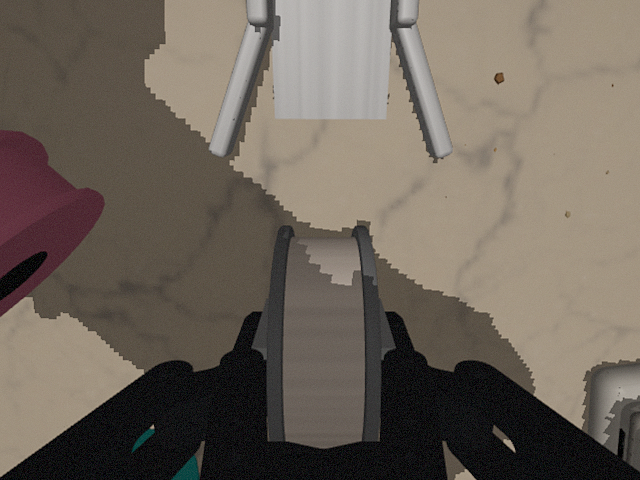

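```bash
python3 -m creep '[[-0.5,-0.15,0.2,0,0,0,0],[-0.5,-0.1,0.1,0,0,0,0],[-0.5,0,0,0,0,0,0],[-0.5,0,0,0,0,0,0]]'
python3 - <<'E'
from h import *
m=manip.camera_model('wrist')
p,r=Rtool(); print(r.inv().apply(np.array([.512,-.009,0])-p)*100,r.inv().apply(np.array([.5075,.0198,0])-p)*100)
snap('wrist','w6')
E
```

```text
clock: 4.78
eef_pos: [0.5233, -0.0846, 0.051]
orientation: [0.532, 0.466, 0.532, -0.466]
wrist_force: [-0.5, 1.0, -3.9]
finger_gap: 0.0298
[ 5.09966097 -0.11732004 -7.64363756] [  5.09976717  -0.18105625 -10.55788492]
```

View pics/w6.png

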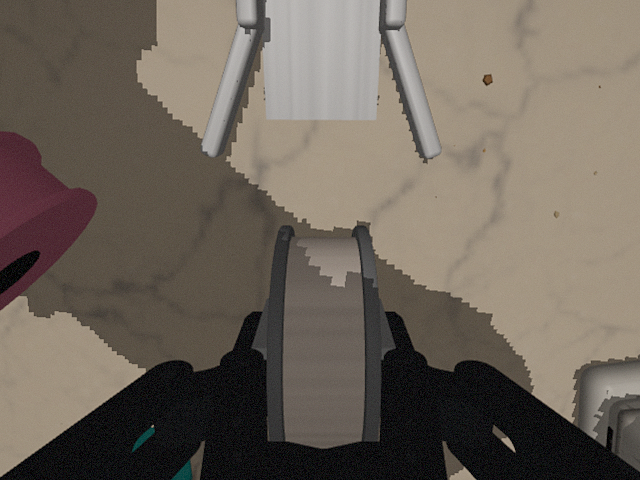

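```bash
python3 -m creep '[[-0.5,0.12,0,0,0,0,0],[-0.1,0,0,0,0,0,0],[0.2,0,0,0,0,0,0],[0.2,0,0,0,0,0,0]]'; python3 -m creep '[[0.2,-1.5,0,0,0,0,0],[0.2,-2.5,0,0,0,0,0],[0.2,-3,0,0,0,0,0],[0.2,-2,0,0,0,0,0],[0.2,0,0,0,0,0,0]]'
python3 - <<'E'
from h import *
snap('wrist','w7')
E
```

```text
clock: 5.17
eef_pos: [0.5232, -0.0849, 0.0497]
orientation: [0.532, 0.466, 0.532, -0.466]
wrist_force: [0.3, -0.8, -0.8]
finger_gap: 0.0514
clock: 5.58
eef_pos: [0.5247, -0.0852, 0.1432]
orientation: [0.533, 0.467, 0.531, -0.465]
wrist_force: [1.5, 0.0, 0.4]
finger_gap: 0.0513
```

View pics/w7.png

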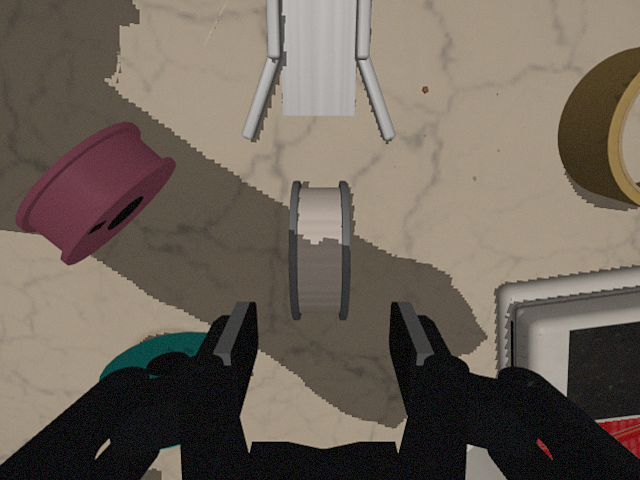

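```bash
python3 - <<'E'
from h import *
np.set_printoptions(precision=4,suppress=True)
im=cv2.imread('pics/s4.png');
print('teal side hub',[onz('side',*q,z) for q,z in(((290,318),.04),((268,290),.08),((247,312),.04))], 'cup',onz('side',388,315,.047), onz('side',367,315,.047))
m=np.load('pics/w2.npy',allow_pickle=True).item()
print([onz('wrist',*q,z,m) for q,z in(((184,180),.04),((126,212),.04),((150,132),.04))])
m=np.load('pics/w7.npy',allow_pickle=True).item()
print('reel',[onz('wrist',*q,.04,m) for q in((291,183),(349,183),(292,317),(350,318))])
print('toe',[onz('wrist',*q,0,m) for q in((282,115),(356,116))])
p,r=Rtool();print(p,r.as_matrix())
E
```

```text
teal side hub [array([ 0.4766, -0.2125,  0.04  ]), array([ 0.4422, -0.1799,  0.08  ]), array([ 0.4025, -0.1874,  0.04  ])] cup [ 0.645  -0.2342  0.047 ] [ 0.6091 -0.2296  0.047 ]
[array([ 0.4657, -0.1581,  0.04  ]), array([ 0.4811, -0.1971,  0.04  ]), array([ 0.4367, -0.1717,  0.04  ])]
reel [array([ 0.502 , -0.0467,  0.04  ]), array([ 0.5336, -0.0425,  0.04  ]), array([ 0.5115, -0.1282,  0.04  ]), array([ 0.5468, -0.1243,  0.04  ])]
toe [array([ 0.4899, -0.0126,  0.    ]), array([ 0.5352, -0.0072,  0.    ])]
[ 0.5241 -0.0848  0.1414] [[ 0.0034  0.9912  0.1327]
 [ 0.0003  0.1327 -0.9912]
 [-1.      0.0034  0.0001]]
```

```bash
python3 -m creep '[[-1,0,0,2.9,0,0,0],[-1,0,0,2.9,0,0,0],[-1,0,0,2.9,0,0,0],[-1,0,0,0,0,7,0],[-1,0,0,0,0,7,0]]'; python3 -m creep '[[-1,0,0,0,0,7,0],[-1,0,0,0,0,1,0],[-1,0,0,0,0,0,0],[-1,0,0,0,0,0,0]]'
python3 - <<'E'
from h import *
np.set_printoptions(precision=4,suppress=True)
p,r=Rtool();print(p,r.as_matrix()); print(manip.read_state()['finger_gap'],manip.read_state()['joint_pos'])
d=np.array([-.1253,.9921,0]);q=p-[.5122,-.0095,0];print('d',q@d,'y',q@np.array([-.9921,-.1253,0]))
snap('wrist','w8')
E
```

```text
clock: 6.05
eef_pos: [0.5349, -0.1709, 0.1394]
orientation: [0.462, 0.52, 0.594, -0.404]
wrist_force: [0.1, 0.8, 0.0]
finger_gap: -0.0002
clock: 6.38
eef_pos: [0.5344, -0.1709, 0.1388]
orientation: [0.421, 0.545, 0.624, -0.369]
wrist_force: [0.3, 0.4, 0.1]
finger_gap: 0.0004
[ 0.5344 -0.1709  0.1388] [[-0.0504  0.9912  0.1223]
 [ 0.3695  0.1322 -0.9198]
 [-0.9279 -0.0012 -0.3729]]
0.000367430489092899 [-0.0223  0.6314  0.5987  1.7656 -0.6928  1.2012  1.0344]
d -0.16291676183362497 y -0.0017789132578266559
```

View pics/w8.png

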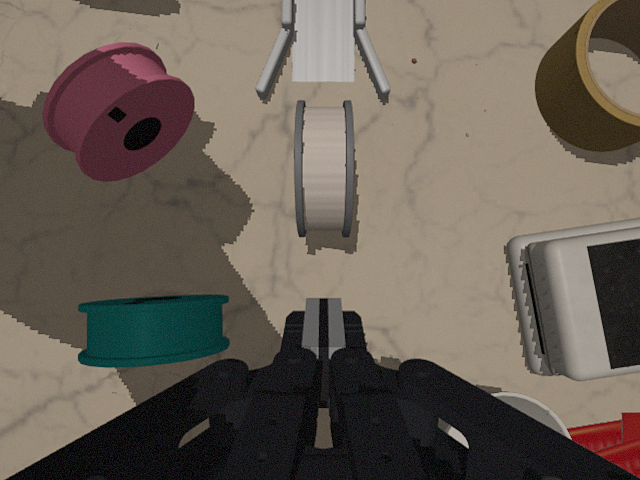

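```bash
python3 -m creep '[[-1,2.36,0,0.68,0,0,0],[-1,2.36,0,0.68,0,0,0],[-1,2.36,0,0.68,0,0,0],[-1,2.3,0,0.68,0,0,0],[-1,0,0,0,0,0,0]]'
python3 - <<'E'
from h import *
np.set_printoptions(precision=4,suppress=True)
p,r=Rtool()
d=np.array([-.1253,.9921,0]);q=p-[.5122,-.0095,0];print(p,'d',q@d,'y',q@np.array([-.9921,-.1253,0]))
snap('wrist','w9');snap('side','s9')
im=cv2.imread('pics/s9.png');cv2.imwrite('pics/s9c.png',cv2.resize(im[180:360,200:420],None,fx=3.3,fy=3.3))
E
```

```text
clock: 6.85
eef_pos: [0.5319, -0.1582, 0.0391]
orientation: [0.42, 0.544, 0.626, -0.369]
wrist_force: [-0.4, 0.7, -1.3]
finger_gap: 0.0
[ 0.5319 -0.1582  0.0391] d -0.14997102146213756 y -0.0008768767287485012
```

View pics/w9.png

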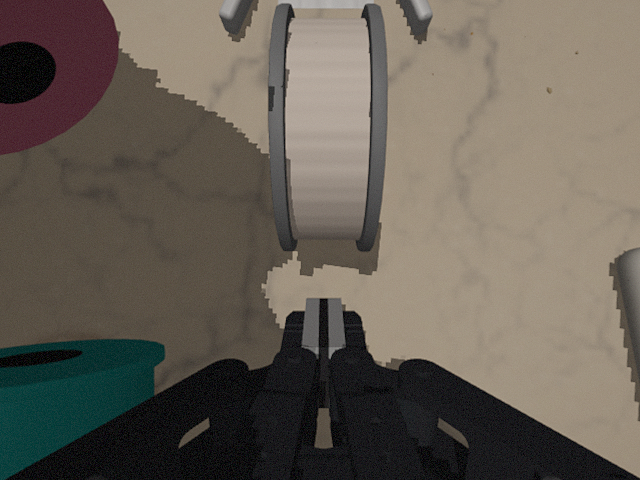

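View pics/s9c.png

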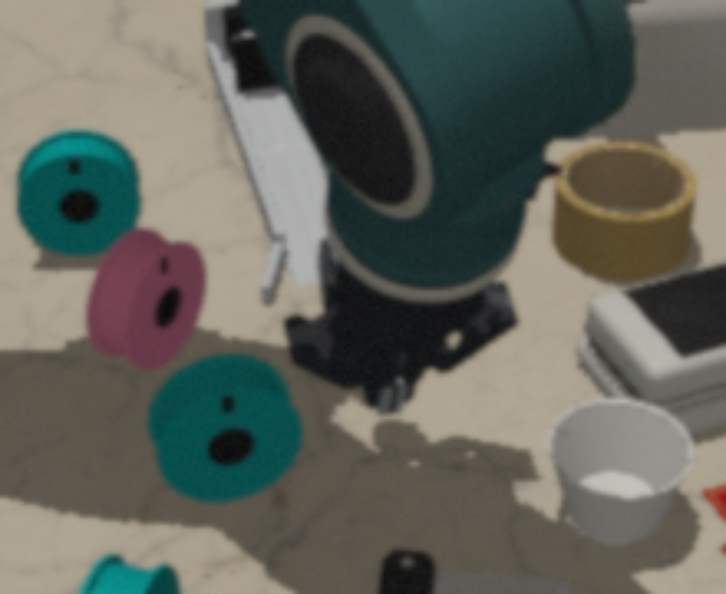

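```bash
python3 -m creep '[[-1,0.19,0,-0.46,0,0,0],[-1,0.19,0,-0.46,0,0,0],[-1,0.17,0,-0.46,0,0,0],[-1,0.17,0,-0.46,0,0,0],[-1,0.17,0,-0.46,0,0,0]]';python3 -m creep '[[-1,0.17,0,-0.46,0,0,0],[-1,0.17,0,-0.46,0,0,0],[-1,0.17,0,-0.46,0,0,0],[-1,0.17,0,-0.46,0,0,0],[-1,0.17,0,-0.46,0,0,0]]'
cat >> h.py <<'E'
def st(f=None):
    np.set_printoptions(precision=4,suppress=True)
    p,r=Rtool()
    d=np.array([-.1253,.9921,0]);q=p-[.5122,-.0095,0];s=manip.read_state()
    print(p,'d %.4f y %.4f'%(q@d,q@np.array([-.9921,-.1253,0])),'F along %.1f left %.1f up %.1f'%(s['wrist_force']@d,s['wrist_force']@np.array([-.9921,-.1253,0]),s['wrist_force'][2]), 'clock',s['clock'])
    if f: snap('wrist',f)
E
python3 -c "from h import *;st('w10')"
```

```text
clock: 7.37
eef_pos: [0.5302, -0.1363, 0.0434]
orientation: [0.421, 0.546, 0.624, -0.368]
wrist_force: [0.2, 0.1, 0.6]
finger_gap: -0.0004
clock: 7.78
eef_pos: [0.5267, -0.112, 0.0436]
orientation: [0.421, 0.546, 0.624, -0.368]
wrist_force: [0.4, 0.0, -0.1]
finger_gap: -0.0003
[ 0.5267 -0.112   0.0436] d -0.1035 y -0.0015 F along -0.0 left -0.4 up -0.1 clock 7.7833
```

View pics/w10.png

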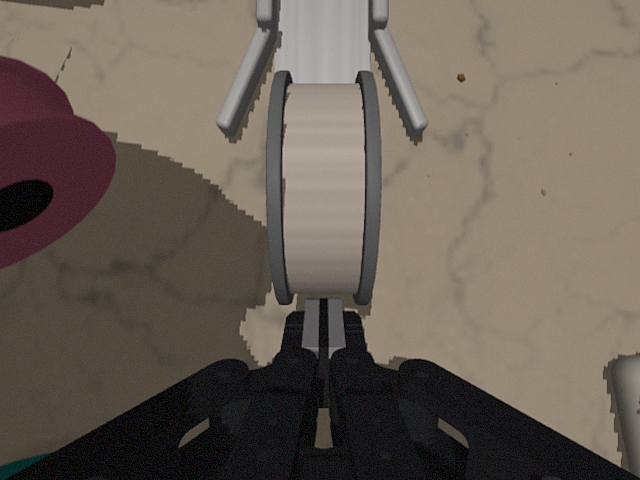

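```bash
python3 -m creep '[[-1,0.19,0,-0.46,0,0,0],[-1,0.19,0,-0.46,0,0,0],[-1,0.19,0,-0.46,0,0,0],[-1,0.19,0,-0.46,0,0,0],[-1,0.19,0,-0.46,0,0,0]]';python3 -c "
from h import *
st('w11'); snap('scene','sc11')
im=cv2.imread('pics/sc11.png');cv2.imwrite('pics/sc11c.png',cv2.resize(im[210:330,200:400],None,fx=4,fy=4))"
```

```text
clock: 8.25
eef_pos: [0.5234, -0.0873, 0.0434]
orientation: [0.421, 0.546, 0.624, -0.368]
wrist_force: [0.1, -0.2, -0.1]
finger_gap: 0.0004
[ 0.5234 -0.0873  0.0434] d -0.0786 y -0.0014 F along -0.2 left -0.1 up -0.1 clock 8.25
```

View pics/w11.png

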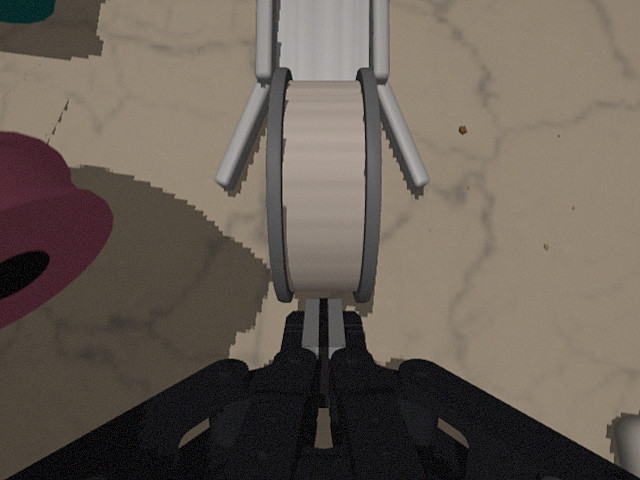

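View pics/sc11c.png

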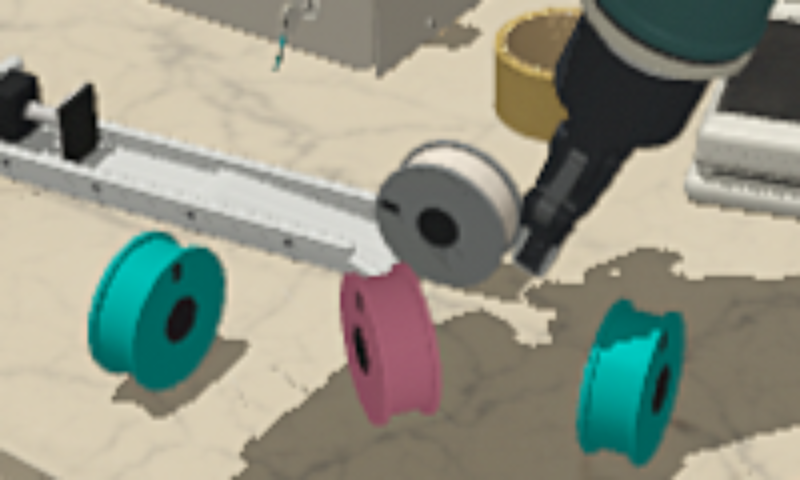

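```bash
python3 -m creep '[[-1,0.19,0,-0.46,0,0,0],[-1,0.19,0,-0.46,0,0,0],[-1,0.19,0,-0.46,0,0,0],[-1,0.16,0,-0.46,0,0,0],[-1,0.14,0,-0.48,0,0,0]]';python3 -m creep '[[-1,0.14,0,-0.48,0,0,0],[-1,0.14,0,-0.48,0,0,0],[-1,0.14,0,-0.48,0,0,0],[-1,0.14,0,-0.48,0,0,0],[-1,0.14,0,-0.48,0,0,0]]';python3 -c "
from h import *
st('w12')"
```

```text
clock: 8.77
eef_pos: [0.5202, -0.0629, 0.044]
orientation: [0.421, 0.546, 0.624, -0.368]
wrist_force: [0.5, -0.8, -0.3]
finger_gap: -0.0003
clock: 9.18
eef_pos: [0.5169, -0.0381, 0.0466]
orientation: [0.421, 0.546, 0.624, -0.368]
wrist_force: [0.9, -1.9, 0.4]
finger_gap: -0.0001
[ 0.5169 -0.0381  0.0466] d -0.0290 y -0.0011 F along -2.0 left -0.6 up 0.4 clock 9.1833
```

View pics/w12.png

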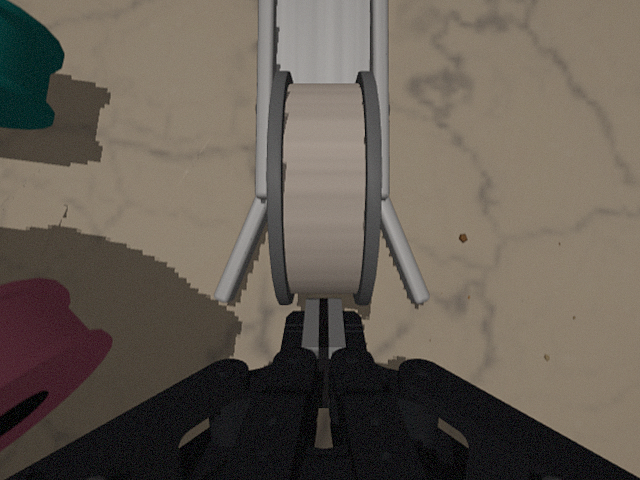

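```bash
python3 -m creep '[[-1,0.14,0,-0.48,0,0,0],[-1,0.14,0,-0.48,0,0,0],[-1,0.14,0,-0.48,0,0,0],[-1,0.14,0,-0.48,0,0,0],[-1,0.14,0,-0.48,0,0,0]]';python3 -m creep '[[-1,0.14,0,-0.48,0,0,0],[-1,0.14,0,-0.48,0,0,0],[-1,0.14,0,-0.48,0,0,0],[-1,0.14,0,-0.48,0,0,0],[-1,0.14,0,-0.48,0,0,0]]';python3 -c "
from h import *
st('w13'); snap('scene','sc13')
im=cv2.imread('pics/sc13.png');cv2.imwrite('pics/sc13c.png',cv2.resize(im[210:330,180:380],None,fx=4,fy=4))"
```

```text
clock: 9.65
eef_pos: [0.5135, -0.0135, 0.049]
orientation: [0.421, 0.546, 0.624, -0.368]
wrist_force: [0.5, -1.4, 0.6]
finger_gap: 0.0001
clock: 10.07
eef_pos: [0.5102, 0.0112, 0.0516]
orientation: [0.421, 0.546, 0.624, -0.368]
wrist_force: [0.1, -1.8, -0.5]
finger_gap: -0.0001
[0.5102 0.0112 0.0516] d 0.0208 y -0.0007 F along -1.8 left 0.1 up -0.5 clock 10.0667
```

View pics/w13.png

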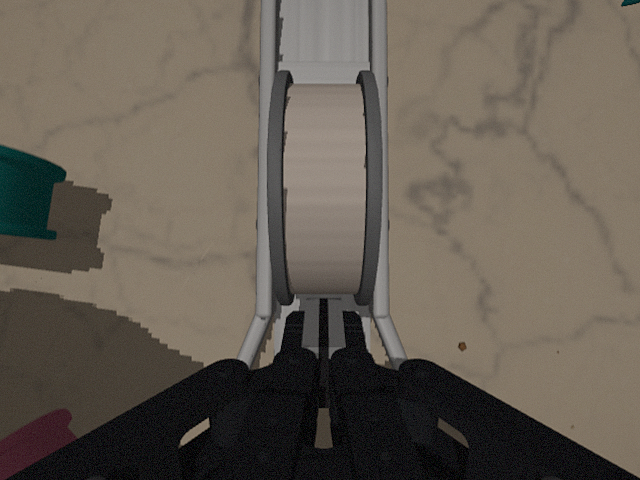

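View pics/sc13c.png

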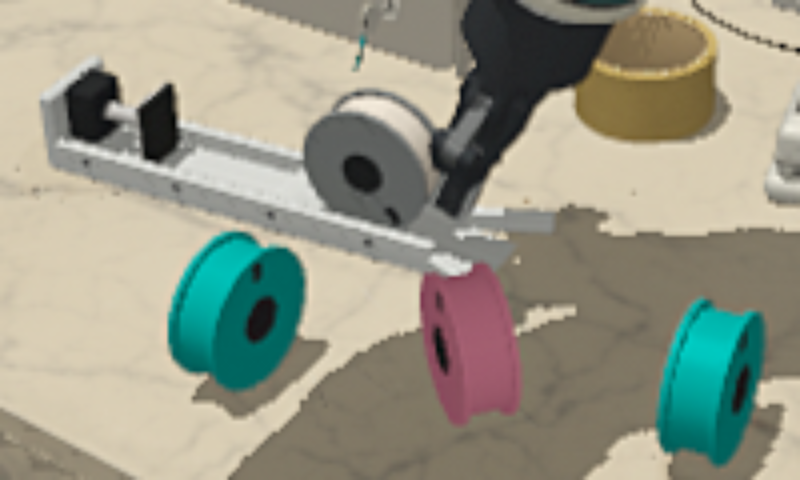

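```bash
python3 -m creep '[[-1,0.14,0,-0.48,0,0,0],[-1,0.14,0,-0.48,0,0,0],[-1,0.14,0,-0.48,0,0,0],[-1,0.14,0,-0.48,0,0,0],[-1,0.14,0,-0.48,0,0,0]]';python3 -m creep '[[-1,0.14,0,-0.48,0,0,0],[-1,0.14,0,-0.48,0,0,0],[-1,0.14,0,-0.48,0,0,0],[-1,0.14,0,-0.48,0,0,0],[-1,0,0,0,0,0,0]]';python3 -c "
from h import *
st('w14')"
```

```text
clock: 10.58
eef_pos: [0.507, 0.0359, 0.054]
orientation: [0.421, 0.546, 0.624, -0.368]
wrist_force: [0.7, -1.3, 0.5]
finger_gap: -0.0002
clock: 11.0
eef_pos: [0.5042, 0.0563, 0.0561]
orientation: [0.421, 0.546, 0.624, -0.368]
wrist_force: [-0.5, -0.1, -0.6]
finger_gap: -0.0001
[0.5042 0.0563 0.0561] d 0.0663 y -0.0003 F along -0.0 left 0.5 up -0.6 clock 11.0
```

View pics/w14.png

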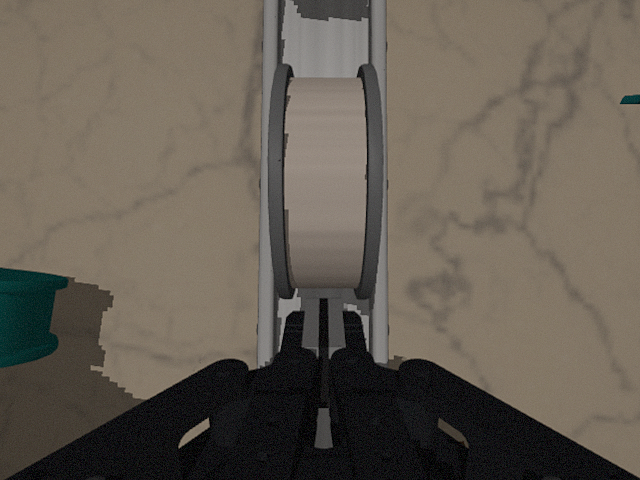

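```bash
python3 -m creep '[[-1,0.05,0,-0.19,0,0,0],[-1,0.06,0,-0.19,0,0,0],[-1,0.06,0,-0.19,0,0,0],[-1,0.075,0,-0.185,0,0,0],[-1,0.075,0,-0.185,0,0,0]]';python3 -m creep '[[-1,0.075,0,-0.185,0,0,0],[-1,0.075,0,-0.185,0,0,0],[-1,0.075,0,-0.185,0,0,0],[-1,0.075,0,-0.185,0,0,0],[-1,0.075,0,-0.185,0,0,0]]';python3 -c "
from h import *
st('w15')"
```

```text
clock: 11.47
eef_pos: [0.503, 0.0651, 0.0565]
orientation: [0.421, 0.546, 0.624, -0.368]
wrist_force: [0.4, -0.3, 0.1]
finger_gap: -0.0003
clock: 11.88
eef_pos: [0.5017, 0.075, 0.0565]
orientation: [0.421, 0.546, 0.624, -0.368]
wrist_force: [-0.7, -0.9, 1.0]
finger_gap: 0.0001
[0.5017 0.075  0.0565] d 0.0851 y -0.0002 F along -0.8 left 0.8 up 1.0 clock 11.8833
```

View pics/w15.png

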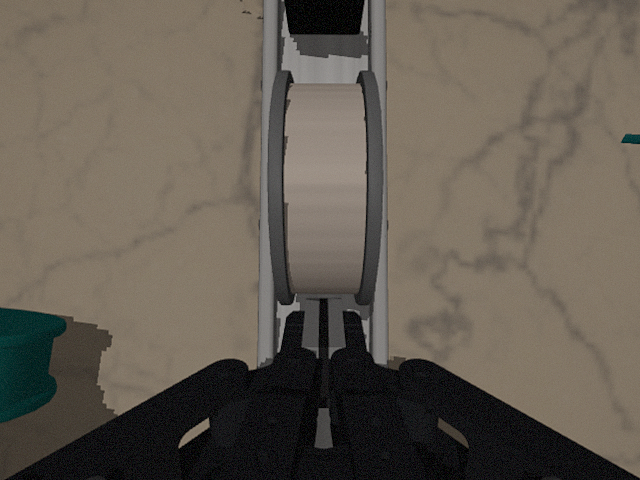

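```bash
python3 -m creep '[[-1,0.06,0,-0.15,0,0,0],[-1,0.06,0,-0.15,0,0,0],[-1,0.06,0,-0.15,0,0,0],[-1,0.06,0,-0.15,0,0,0],[-1,0,0,0,0,0,0]]';python3 -c "
from h import *
st('w16')"
```

```text
clock: 12.35
eef_pos: [0.5008, 0.0816, 0.0565]
orientation: [0.421, 0.546, 0.624, -0.368]
wrist_force: [0.2, -0.2, -0.1]
finger_gap: -0.0004
[0.5008 0.0816 0.0565] d 0.0918 y -0.0001 F along -0.2 left -0.1 up -0.1 clock 12.35
```

View pics/w16.png

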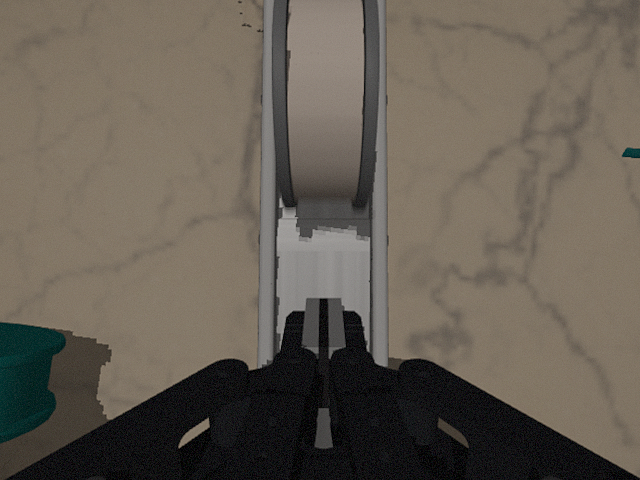

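```bash
python3 -c "
from h import *
for n in('scene','side'):
  snap(n,n+'17'); im=cv2.imread('pics/%s17.png'%n); c=im[215:290,180:280] if n=='scene' else im[170:260,230:330]
  cv2.imwrite('pics/%s17c.png'%n,cv2.resize(c,None,fx=6,fy=6,interpolation=cv2.INTER_CUBIC))"
```

```text
(no output)
```

View pics/scene17c.png

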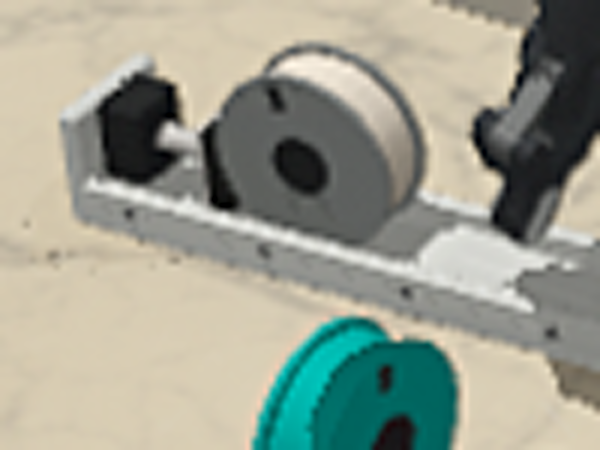

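```bash
python3 -c "
from h import *
st()
h=onz('scene',230,242.2,.048);d=np.array([-.1253,.9921,0]);q=h-[.5122,-.0095,0];print(h,q@d,q@np.array([-.9921,-.1253,0]))
m=np.load('pics/w16.npy',allow_pickle=True).item()
for z,u,v in((.048,288,205),(.048,358,205)):
  q=onz('wrist',u,v,z,m)-[.5122,-.0095,0];print('rear',q@d,q@np.array([-.9921,-.1253,0]))
"
python3 -m creep '[[-1,0.74,0,0.3,0,0,0],[-1,0.19,0,-0.46,0,0,0],[-1,0.19,0,-0.46,0,0,0],[-1,0.19,0,-0.46,0,0,0],[-1,0,0,0,0,0,0]]'; python3 -c "
from h import *
st('w18')"
```

```text
[0.5009 0.0811 0.0565] d 0.0913 y -0.0002 F along 0.1 left 0.6 up 0.5 clock 12.5
[0.4691 0.1712 0.048 ] 0.18469594549260535 0.020146542443550228
rear 0.144351471436666 0.01345422467578497
rear 0.1445536022003373 -0.012212312883580321
clock: 12.92
eef_pos: [0.4986, 0.0974, 0.0484]
orientation: [0.421, 0.546, 0.624, -0.368]
wrist_force: [-0.2, -0.8, -0.1]
finger_gap: 0.0004
[0.4986 0.0974 0.0484] d 0.1078 y 0.0001 F along -0.7 left 0.3 up -0.1 clock 12.9167
```

View pics/w18.png

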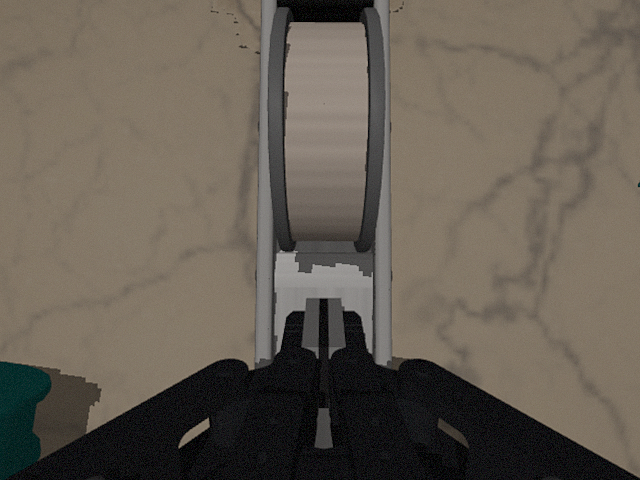

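```bash
python3 -m creep '[[-1,0.15,0,-0.37,0,0,0],[-1,0.15,0,-0.37,0,0,0],[-1,0.15,0,-0.37,0,0,0],[-1,0.11,0,-0.28,0,0,0],[-1,0,0,0,0,0,0]]'; python3 -c "
from h import *
st()"; python3 -m creep '[[-1,0.037,0,-0.093,0,0,0],[-1,0.037,0,-0.093,0,0,0],[-1,0.037,0,-0.093,0,0,0]]'; python3 -c "
from h import *
st()"; python3 -m creep '[[-1,0.037,0,-0.093,0,0,0],[-1,0.037,0,-0.093,0,0,0],[-1,0,0,0,0,0,0]]'; python3 -c "
from h import *
st('w19')"
```

```text
clock: 13.38
eef_pos: [0.4968, 0.1117, 0.0485]
orientation: [0.421, 0.546, 0.624, -0.368]
wrist_force: [0.0, -1.4, -0.3]
finger_gap: 0.0
[0.4968 0.1117 0.0485] d 0.1222 y 0.0001 F along -1.4 left 0.2 up -0.3 clock 13.3833
clock: 13.63
eef_pos: [0.4966, 0.1137, 0.0485]
orientation: [0.421, 0.546, 0.624, -0.368]
wrist_force: [0.5, -0.3, -0.3]
finger_gap: 0.0003
[0.4966 0.1137 0.0485] d 0.1242 y 0.0001 F along -0.3 left -0.4 up -0.3 clock 13.6333
clock: 13.88
eef_pos: [0.4962, 0.116, 0.0485]
orientation: [0.421, 0.546, 0.624, -0.368]
wrist_force: [-0.3, -0.9, -0.4]
finger_gap: 0.0002
[0.4962 0.116  0.0485] d 0.1265 y 0.0001 F along -0.8 left 0.4 up -0.4 clock 13.8833
```

View pics/w19.png

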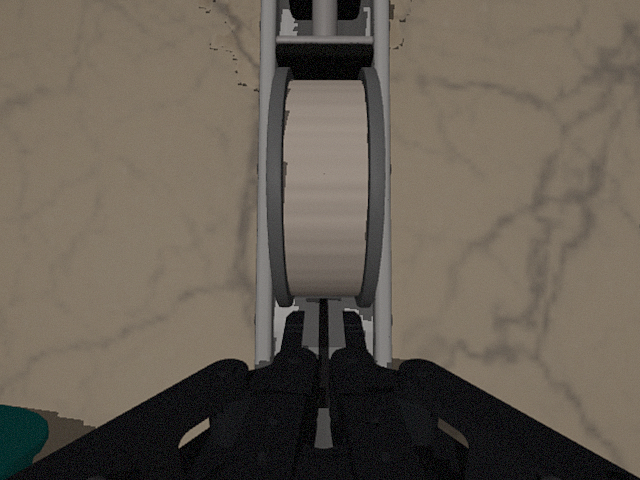

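```bash
for i in 1; do python3 -m creep '[[-1,0.037,0,-0.093,0,0,0],[-1,0.037,0,-0.093,0,0,0]]'; python3 -c "
from h import *
st()"; python3 -m creep '[[-1,0.037,0,-0.093,0,0,0],[-1,0.037,0,-0.093,0,0,0]]'; python3 -c "
from h import *
st()"; done
```

```text
clock: 14.1
eef_pos: [0.496, 0.1177, 0.0485]
orientation: [0.421, 0.546, 0.624, -0.368]
wrist_force: [0.3, -0.4, -0.8]
finger_gap: -0.0001
[0.496  0.1177 0.0485] d 0.1282 y 0.0001 F along -0.4 left -0.3 up -0.8 clock 14.1
clock: 14.27
eef_pos: [0.4957, 0.1199, 0.0485]
orientation: [0.421, 0.546, 0.624, -0.368]
wrist_force: [0.1, 0.0, 0.6]
finger_gap: -0.0003
[0.4957 0.1199 0.0485] d 0.1304 y 0.0001 F along -0.0 left -0.1 up 0.6 clock 14.2667
```

```bash
python3 -m creep '[[-1,0.037,0,-0.093,0,0,0],[-1,0.037,0,-0.093,0,0,0]]'; python3 -c "
from h import *
st()"; python3 -m creep '[[-1,0.037,0,-0.093,0,0,0],[-1,0.037,0,-0.093,0,0,0]]'; python3 -c "
from h import *
st('w20')"
```

```text
clock: 14.43
eef_pos: [0.4955, 0.1219, 0.0485]
orientation: [0.421, 0.546, 0.624, -0.368]
wrist_force: [0.3, 0.8, -1.5]
finger_gap: 0.0004
[0.4955 0.1219 0.0485] d 0.1324 y 0.0001 F along 0.8 left -0.4 up -1.5 clock 14.4333
clock: 14.6
eef_pos: [0.4955, 0.1226, 0.0484]
orientation: [0.421, 0.546, 0.623, -0.369]
wrist_force: [0.7, -12.5, 2.0]
finger_gap: -0.0002
[0.4955 0.1226 0.0484] d 0.1332 y 0.0000 F along -12.4 left 0.9 up 2.0 clock 14.6
```

View pics/w20.png

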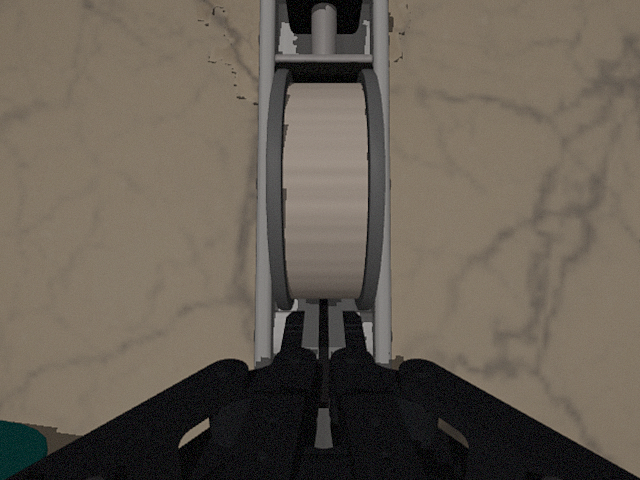

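```bash
python3 -m creep '[[-1,0,0,0,0,0,0]]'; python3 -c "
from h import *
st()
snap('scene','sc20');im=cv2.imread('pics/sc20.png');cv2.imwrite('pics/sc20c.png',cv2.resize(im[215:290,180:280],None,fx=6,fy=6,interpolation=cv2.INTER_CUBIC))"
```

```text
clock: 14.73
eef_pos: [0.4955, 0.1226, 0.0485]
orientation: [0.421, 0.546, 0.623, -0.369]
wrist_force: [0.2, -7.6, 1.3]
finger_gap: 0.0001
[0.4955 0.1226 0.0485] d 0.1331 y 0.0000 F along -7.5 left 0.7 up 1.3 clock 14.7333
```

View pics/sc20c.png

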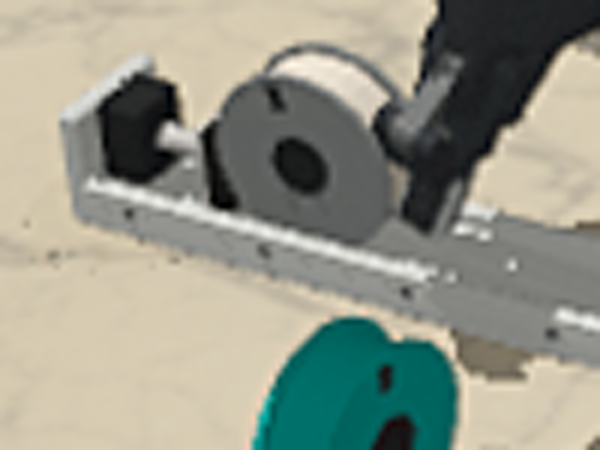

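```bash
python3 -m creep '[[-1,-0.05,0,-0.03,0,0,0],[-1,0,0,0,0,0,0]]'; python3 -c "
from h import *
st()
m=np.load('pics/w1.npy',allow_pickle=True).item();d=np.array([-.1253,.9921,0])
f=lambda n,u,v,m:(onz(n,u,v,.054,m)-[.5122,-.0095,0])@d
print('w1 face top', f('wrist',420+425/4,60+270/4,m), f('wrist',420+472/4,60+403/4,m))
m=np.load('pics/w20.npy',allow_pickle=True).item();print('w20',f('wrist',325,63,m),f('wrist',325,55,m))
m=np.load('pics/w19.npy',allow_pickle=True).item();print('w19',f('wrist',325,45,m),f('wrist',325,37,m))
"
```

```text
clock: 14.95
eef_pos: [0.4954, 0.1225, 0.0488]
orientation: [0.421, 0.546, 0.623, -0.369]
wrist_force: [1.6, -7.5, -4.0]
finger_gap: -0.0
[0.4954 0.1225 0.0488] d 0.1331 y 0.0002 F along -7.6 left -0.6 up -4.0 clock 14.95
w1 face top 0.23302715023285592 0.22919888083883322
w20 0.23229364371788971 0.23512013430810805
w19 0.23206416533305482 0.23491822414367644
```

```bash
python3 -m creep '[[-1,0.02,0,-0.04,0,0,0],[-1,0,0,0,0,0,0]]'; python3 -c "
from h import *
st()"; python3 -m creep '[[-1,0,0,0,0,0,0],[-1,0,0,0,0,0,0]]'; python3 -c "
from h import *
st()"
```

```text
clock: 15.12
eef_pos: [0.4954, 0.1226, 0.0487]
orientation: [0.421, 0.546, 0.623, -0.369]
wrist_force: [1.4, -9.5, -4.2]
finger_gap: 0.0002
[0.4954 0.1226 0.0487] d 0.1332 y 0.0001 F along -9.6 left -0.2 up -4.2 clock 15.1167
clock: 15.28
eef_pos: [0.4954, 0.1226, 0.0487]
orientation: [0.421, 0.546, 0.623, -0.369]
wrist_force: [0.1, -8.5, -3.5]
finger_gap: -0.0003
[0.4954 0.1226 0.0487] d 0.1332 y 0.0001 F along -8.4 left 1.0 up -3.5 clock 15.2833
```

Holding at about 9 N with the load clean and normal to the finger. I'll keep holding.

```bash
python3 -m creep '[[-1,0,0,-0.02,0,0,0],[-1,0,0,0,0,0,0],[-1,0,0,0,0,0,0]]'; python3 -c "
from h import *
st()"; python3 -m creep '[[-1,0,0,0,0,0,0],[-1,0,0,0,0,0,0],[-1,0,0,0,0,0,0],[-1,0,0,0,0,0,0],[-1,0,0,0,0,0,0]]'; python3 -c "
from h import *
st('w21');snap('scene','sc21');im=cv2.imread('pics/sc21.png');cv2.imwrite('pics/sc21c.png',cv2.resize(im[215:290,180:280],None,fx=6,fy=6,interpolation=cv2.INTER_CUBIC))"
```

```text
clock: 15.53
eef_pos: [0.4953, 0.1226, 0.0487]
orientation: [0.421, 0.546, 0.623, -0.369]
wrist_force: [1.1, -10.5, -4.9]
finger_gap: 0.0
[0.4953 0.1226 0.0487] d 0.1332 y 0.0002 F along -10.6 left 0.2 up -4.9 clock 15.5333
clock: 15.95
eef_pos: [0.4953, 0.1227, 0.0487]
orientation: [0.421, 0.546, 0.623, -0.369]
wrist_force: [0.8, -10.6, -4.2]
finger_gap: 0.0
[0.4953 0.1227 0.0487] d 0.1332 y 0.0002 F along -10.6 left 0.5 up -4.2 clock 15.95
```

View pics/w21.png

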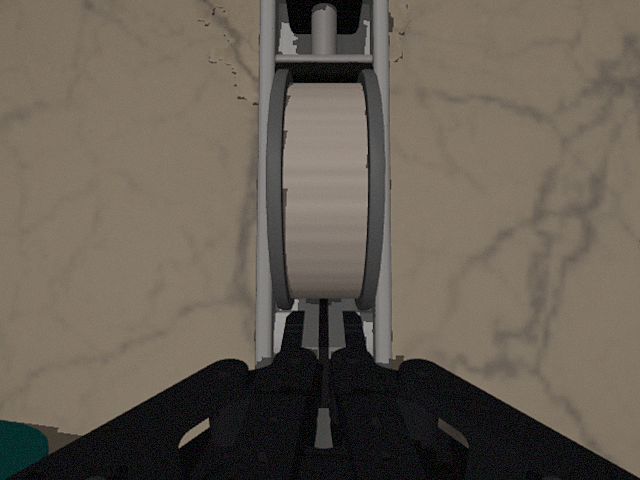

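View pics/sc21c.png

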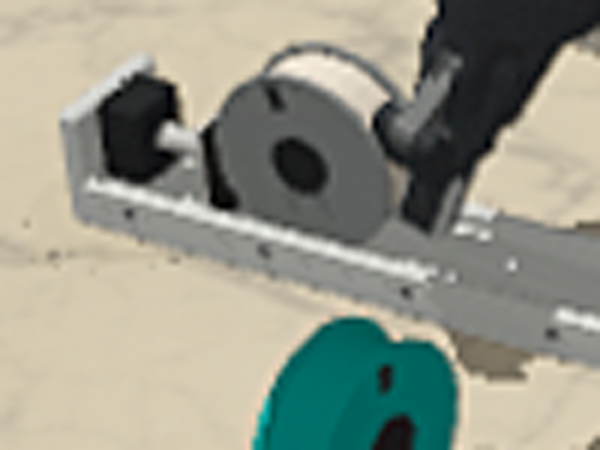

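```bash
python3 -m creep '[[-1,0,0,0.05,0,0,0],[-1,0,0,0.1,0,0,0],[-1,-0.04,0,0.3,0,0,0],[-1,-0.3,0,0.7,0,0,0],[-1,-0.3,0,0.7,0,0,0]]'; python3 -m creep '[[-1,-1.5,0,1.5,0,0,0],[-1,-2.5,0,1,0,0,0],[-1,-2.5,0,1,0,0,0],[-1,0,0,0,0,0,0],[-1,0,0,0,0,0,0]]'; python3 -c "
from h import *
st('w22');snap('scene','sc22');im=cv2.imread('pics/sc22.png');cv2.imwrite('pics/sc22c.png',cv2.resize(im[215:290,180:280],None,fx=6,fy=6,interpolation=cv2.INTER_CUBIC))"
```

```text
clock: 16.47
eef_pos: [0.4977, 0.1047, 0.0482]
orientation: [0.421, 0.546, 0.624, -0.368]
wrist_force: [-0.5, -0.2, 1.0]
finger_gap: 0.0004
clock: 16.88
eef_pos: [0.5059, 0.0475, 0.0961]
orientation: [0.421, 0.547, 0.623, -0.368]
wrist_force: [0.3, 0.9, 0.2]
finger_gap: -0.0003
[0.5059 0.0475 0.0961] d 0.0573 y -0.0009 F along 0.9 left -0.4 up 0.2 clock 16.8833
```

View pics/w22.png

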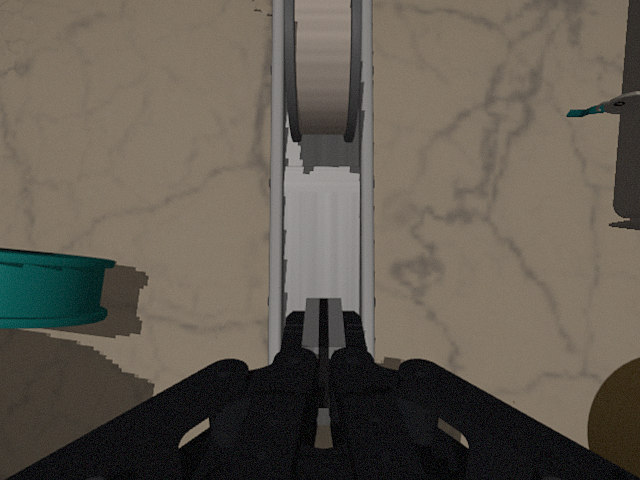

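View pics/sc22c.png

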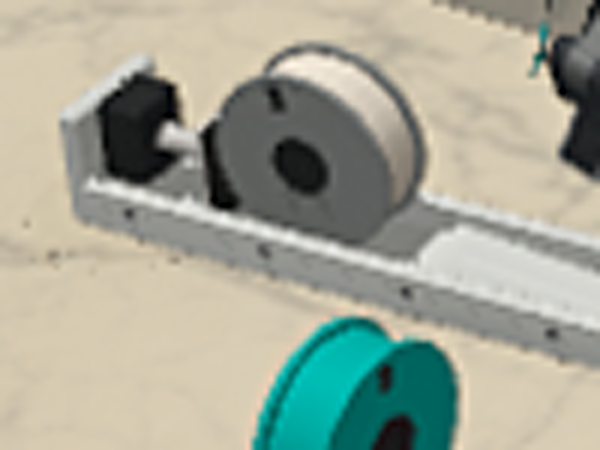

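The reel stands upright in the well (hub at (300,163) in the crop, unchanged), and the finger is clear of it. Before handing in, I'll check that it's at rest and that the bystanders haven't moved.

```bash
python3 -m creep '[[-1,0,0,0,0,0,0],[-1,0,0,0,0,0,0],[-1,0,0,0,0,0,0]]'; python3 - <<'E'
from h import *
a=cv2.imread('pics/sc22.png');_,b=snap('scene','sc23');o=cv2.imread('pics/scene0.png')
D=lambda x,y,r:float(cv2.absdiff(x[r[1]:r[3],r[0]:r[2]],y[r[1]:r[3],r[0]:r[2]]).mean())
print('reel',D(a,b,(205,215,260,262)));print('tape',D(o,b,(318,208,362,246)),'cup',D(o,b,(402,250,440,288)),'scraper',D(o,b,(405,290,482,340)))
m=np.load('pics/w22.npy',allow_pickle=True).item();d=np.array([-.1253,.9921,0])
for u,v in((293,139),(351,139)):
  q=onz('wrist',u,v,.048,m)-[.5122,-.0095,0];print('reel rear edge d,y',q@d,q@np.array([-.9921,-.1253,0]))
manip.close_job()
E
```

```text
clock: 17.23
eef_pos: [0.5049, 0.0492, 0.0949]
orientation: [0.421, 0.546, 0.624, -0.368]
wrist_force: [-0.9, -0.2, -0.3]
finger_gap: 0.0001
reel 0.4225660863958736
tape 14.740829346092504 cup 16.38157894736842 scraper 15.478787878787879
reel rear edge d,y 0.1479305580102622 0.014008530248111713
reel rear edge d,y 0.14810272404221372 -0.013331851866325128
the job is handed in; nothing more can be done
```

```bash
python3 - <<'E'
import cv2,numpy as np
o=cv2.imread('pics/scene0.png');b=cv2.imread('pics/sc23.png')
for n,r in(('tape',(318,208,362,246)),('cup',(402,250,440,288)),('scraper',(405,290,482,340)),('bare',(250,330,330,380))):
    f=lambda i:np.float32(cv2.cvtColor(i[r[1]:r[3],r[0]:r[2]],cv2.COLOR_BGR2GRAY))
    print(n,cv2.phaseCorrelate(f(o),f(b)),f(o).mean(),f(b).mean())
E
```

```text
tape ((0.48217156325679156, -0.004208190474304985), 0.9975356990098954) 129.31041 144.61005
cup ((-0.0054425485275118035, 0.0135055636273691), 1.001783471852541) 149.26385 165.74515
scraper ((-0.0037144194720681867, 0.02958692104353844), 0.9957705572396517) 152.6239 168.22026
bare ((-0.03770555635088613, -0.04306746581167431), 0.2743410904407501) 166.74174 151.59975
```

View pics/sc23.png

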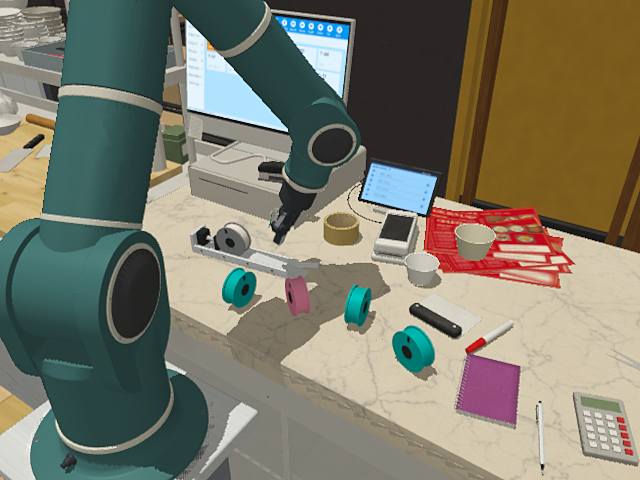

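The reel is standing in the well and the job is handed in, with the clock at about 17 s of the 72 allowed; no verdict came back.

I gripped the grey reel lightly, turned it about 76° on the spot and slid it onto the dock's centre line. I then rolled it with the closed, leaned-back fingers up the ramp and over the sill. Finally I pressed it on the backstop, reading 8 to 11 N along the dock for about 0.7 s with only a small vertical component, then backed off. The highest reading was 12.4 N.

**Last checks**
- **Reel:** it stood still and upright at about 0.185 to 0.188 m along the dock, within 1 mm of mid-channel. The fingers were clear of it.
- **Mark:** it had passed the bottom on the ramp, at about 216° of roll.
- **Bystanders:** image correlation gave at most 0.5 pixel of shift. My first plain picture difference came out at about 15, but that was an overall brightness change.

**Less certain**
- **Backstop travel:** I never clearly saw the backstop slide. The reel rolled freely off the sill and probably seated it then. I took it as bottomed because it held firm against about 10 N, where 1 N should move it. Its face came out at about 225 mm from the reel's position and about 232 mm from the wrist camera.
- **Force during that roll:** I did not measure the force when the reel rolled in against the backstop.

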